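Lock the chalk holder in the pencil box with its snap hook

TASK

Lay the brass chalk holder flat in the open pencil box, push the sliding lid fully shut, then swing the brass snap hook round and press it onto the lid's eye until its sprung gate has snapped shut behind the eye's leg. Finally push the lid back a little in its opening direction, until it comes up against the hook, to check that it is held. Leave the staple remover, the tin apple and the marble where they are.

Things in the scene. Friction and masses are not known exactly. Their poses are not given: they have to be found in the camera images.
- box: Wooden pencil box, fixed to the desk, 90 mm wide (x), 240 mm long (y); origin at the centre of its underside. Walls and floor 6 mm, rim 46 mm above the desk. A fixed deck covers y = +70 to +120 mm; deck and lid tops are 54 mm above the desk. The rest (inside y = -114 to +70 mm, 78 mm wide) is under the sliding lid, which opens to -y: the gap runs from y = +70 mm to 70 mm minus the opening
- lid (a joint): How far the sliding lid is open, m: 0 is fully shut (it stops there), up to 0.155; it slides along the box's -y as it opens, with about 6 N of friction, and stays where it is left. Once the hook is clipped on, the lid has about 5 mm of play before its eye comes up against the hook
- push_block (a point): Centre of the wooden push block standing on the lid, 50 mm wide (box x), 12 mm thick (box y), 22 mm tall, its top 76 mm above the desk; at box y = -95 mm minus the lid opening. Pushed on its -y face the lid shuts, on its +y face it opens
- eye (a point): Middle of the inner leg (nearer the hook's pivot) of the eye on the lid, 66 mm above the desk. The eye is an upright brass staple of 5 mm wire: two legs 28 mm apart along box y (the other farther to -y), joined by a bar whose top is 81 mm above the desk, open below the bar. With the lid shut this point is at box x = 0, y = +35 mm, 60 mm from the pivot
- hook_pivot (a point): Pivot of the snap hook, on the upright axis at box x = 0, y = +95 mm on the deck, at the height of the hook's wire, 66 mm above the desk
- hook (a joint): Angle of the snap hook about its upright pivot, rad. 0: pointing along the box's -y, in line with the shut lid's eye (stops at +0.03). Negative: swung clockwise from above, to the box's -x side (-1.57: straight out to -x; stops at -2). Turns easily, stays where left. Closes counter-clockwise, mouth and gate leading. Wire 6 mm thick, 66 mm above the desk; reaches 75 mm from the pivot
- hook_seat (a point): Bottom of the snap hook's bow, where the eye's inner leg ends up, 60 mm from the pivot, 66 mm above the desk. Axes turn with the hook and equal the box's at hook angle 0: -y points out along the hook, +x to the mouth and gate (22 mm from here); the back of the bow is 8 mm to -x
- stud (a point): The hook's thumb stud: an upright round pin, 9 mm across, on the back of the bow, 54 mm out from the pivot and 9 mm to the side away from the mouth; its top is 86 mm and this point on its axis 78 mm above the desk. Pushing it in the closing direction takes about 4 N while the eye presses the gate in; push on until the hook angle is about 0, then the gate has sprung back
- gate (a joint): Angle of the hook's sprung steel gate, an 18 mm bar across its mouth, rad: 0 shut (its spring holds it there, it cannot swing outward), pushed inward up to 1.1. The eye's leg has to push it to about 0.8 to get past, then it springs back to 0 behind the leg
- chalk_center (a point): Centre of the loose brass chalk holder, half-way up: an eight-sided bar 14 mm across the flats, about 90 mm long along its x (with the chalk tip at +x), 60 g, lying flat on the desk with this point 7 mm up (in the box it is to lie along the box's length, this point then 13 mm above the desk)
- stapler: Tortoiseshell (dark brown) staple remover, 48 x 26 x 32 mm, to be left alone; origin under its centre
- apple: Tin apple ornament, 54 mm across and 47 mm tall (57 mm with its stem), to be left alone; origin under its centre
- marble_center (a point): Centre of a green glass marble, 22 mm across, in a small white dish 64 mm across beyond the box; to be left alone
There are look-alikes about, which are no part of the job. Of the things shaped like the part that bears chalk_center, the brass one is meant.

How it is judged (in metres and radians):
On the way, in this order (a step that is already met when the one before it is completed fails the run):
1. the chalk holder lies in the box, let go (x of chalk_center in the frame of box between -0.039 and 0.039 m and y of chalk_center in the frame of box between -0.114 and 0.114 m and z of chalk_center in the frame of box below 0.02 m and contact force between the fingers and chalk below 0.1 N), for 0.2 s.
2. the lid is shut (within 4 mm) (value of joint lid below 0.004 m), for 0.2 s.
3. the hook is clipped onto the eye: the leg is inside the hook and the gate has sprung shut (value of joint lid below 0.009 m and value of joint gate below 0.1 rad and x of eye in the frame of hook_seat between -0.006 and 0.019 m and y of eye in the frame of hook_seat between -0.009 and 0.012 m), for 0.2 s.
4. the lid is pushed in its opening direction (over 2 N, moved over 3 mm) and is held by the hook (value of joint lid between 0.003 and 0.009 m and contact force between the fingers and lid above 2 N and value of joint gate below 0.1 rad and x of eye in the frame of hook_seat below 0.019 m), for 0.05 s.
At the end, for the whole second after the job is handed in: The chalk holder lies on the box's floor, the lid is shut but for the play the hook leaves it (under 9 mm), the eye's inner leg is inside the hook's bow with the gate sprung shut behind it (under 0.1 rad), and the hook is at rest (all of step 3 and x of chalk_center in the frame of box between -0.039 and 0.039 m and y of chalk_center in the frame of box between -0.114 and 0.114 m and z of chalk_center in the frame of box below 0.02 m and velocity of joint hook between -0.05 and 0.05 rad/s); the robot touches nothing.
It fails at once if a bystander is moved by more than 3 cm (distance of any of stapler, apple, marble_center from where it was at the start of the episode above 0.03 m).
It also fails if it takes over 67 s, if anything falls off the work surface, if the arm or the gripper's body presses on something with over 40 N, if the wrist force passes 120 N, or if a joint passes its speed limit or range.

ROBOT

A 7-joint arm with a two-finger parallel gripper is mounted at the origin on the work surface. World frame = base frame: x ahead of the robot, y to its left, z up, the work surface at z = 0. Lengths are in mm, angles in degrees, forces in N, time in s.
With the tool pointing down it reaches from about 425 to 800 mm from the base axis. Payload 8.3 kg.
Tool frame: the origin (TCP) lies between the finger pads; the fingertips stand 14 mm ahead of it and the grasp point (between the pads) lies 5 mm behind it (arm.tip_extent is the z of the fingertips in the tool frame, in mm); z points along the fingers, x is the direction in which the jaws open and shut, and the axes are right-handed (so a half turn about z gives the same grasp; the last joint's range is limited). The gripper opens to 85 mm and grips with 20 to 120 N. Pads are 22 mm wide; open, the fingers measure 114 mm over their backs; the gripper's body (76 mm by 85 mm) begins 54 mm behind the grasp point. The pads swing forward as they close: fully open they stand 13 mm farther back than shut.
Start: joints at [-71.385, 21.967, 0.94, 78.501, -0.361, 79.538, -2.664], TCP at [236.294, 578.592, 245.279] pointing down, gripper open.
Joint ranges: [-169.22, 169.22], [-14.56, 117.87], [-87.37, 89.26], [10.42, 133.3], [-82.24, 262.24], [0.94, 117.77], [-172.7, 172.7]. Speed limits (degrees/s): [136.94, 136.94, 172.46, 172.46, 180, 180, 180].

INTERFACE

Orientations are given as a 3x3 rotation matrix whose columns are the frame's x, y, z axes.
In Python, from bench import arm, vision gives the robot as it stands.
- The arm moves only by the tool drive_tool, never from a script. Its argument "plan" is a list of rows, each an object with "travel": the shift along the tool's x, y, z in m, a list of three; "roll": the turn about the tool's z in rad; "claw": the closure, from 0 (fully open) to 1 (shut). A call has 1 to 8 rows; each row is the pose to reach, as a shift and turn from the pose commanded when the call began, along the tool's axes at that moment; what a row does not reach only later rows make up. A row lasts 1/12 s, in which the tool goes at most 41.7 mm and 7.16 degrees, less where a joint would pass 70% of its speed; a pose out of reach is approached as far as the arm can. A call with a gripper value outside its range is refused whole. The fingers move at their own pace and stop on an object; "force" is the grip in N (left out, the last holds). Time passes only in rows, so rows that repeat a pose let the fingers close. It gives the time, the measured TCP pose, the force and the opening at its end, in the units of the state.
- arm.get_obs(): the state, without advancing time (a new reading comes with each control period).
- vision.grab_frame(name): name is "side" or "top"; returns a dict with "image" (400x640x3 uint8, red, green, blue), "K" (3x3 intrinsics, pixels), "distortion" ([k1, k2, p1, p2, k3] as OpenCV has them; the pictures are not rectified), "origin" and "orientation" of the camera in the world. Camera axes: x right, y down, z forward; pixel columns grow to the right and rows downward; lengths in mm; the calibration is good to about 2 mm. A picture is of the moment at which its call begins. There is no depth.
- arm.hand_in(): hands the job in, once; it reports no verdict.
The state is a dict: "time": time; "joint_pos": joint angles; "joint_vel": joint speeds; "tau": joint torques, N m; "position": TCP position; "eef_rot": TCP orientation; "wrist_force": force on the tool from outside, world axes, zero at the start; "ft_torque": the same for the moment, N m; "opening": finger opening in mm.
Only numpy, scipy, OpenCV 4.12 (cv2) and the standard library are available. Lean on these libraries where they do the work, as an engineer would, in place of code of your own. Each camera call takes 0.05 s, during which the arm holds its last target. There are 200 camera calls.

## Working session

There is one attempt and no reset: what is moved stays moved. The work goes in short steps, Python scripts to look and compute and a tool call to move; the robot and the scene stay as the last step left them, time stands still between calls to the robot, and variables do not carry over. Pictures are saved under pics/ and viewed, about 8 in all and at most 12, crops included, and the job is handed in when it is done.

Besides the shell and the picture viewer there is one more tool, called after "Emit:" in YAML: its name, and indented under it one key for each argument. drive_tool: Moves the arm, as the interface text tells. Its arguments: {"type":"object","properties":{"plan":{"type":"array","items":{"type":"object","properties":{"travel":{"type":"array","items":{"type":"number"}},"roll":{"type":"number"},"claw":{"type":"number"}}}},"force":{"type":"number"}},"required":["plan"]}

```bash
mkdir -p pics; python3 - <<'E'
from bench import arm, vision
import cv2,numpy as np
for n in("top","side"):
    f=vision.grab_frame(n); cv2.imwrite(f"pics/{n}0.png",f["image"][:,:,::-1])
    np.savez(f"{n}0.npz",**f)
    print(n,np.round(f["K"],1).tolist(),np.round(f["distortion"],4),np.round(f["origin"]),np.round(f["orientation"],3).tolist())
o=arm.get_obs();print(o["time"],o["position"],np.round(o["eef_rot"],3),o["opening"],o["wrist_force"])
E
```

```text
top [[446.8, 0.0, 321.0], [0.0, 446.8, 198.0], [0.0, 0.0, 1.0]] [-0.0214  0.      0.      0.      0.    ] [ 420.  -66. 1000.] [[-0.028, -0.986, 0.165], [-1.0, 0.029, 0.008], [-0.013, -0.165, -0.986]]
side [[463.4, 0.0, 321.1], [0.0, 463.4, 201.2], [0.0, 0.0, 1.0]] [-0.0256  0.      0.      0.      0.    ] [ 327. -956.  599.] [[0.965, -0.125, 0.232], [-0.263, -0.464, 0.846], [0.002, -0.877, -0.48]]
0.1 [236.18601696 578.19838429 244.36071843] [[ 0.378  0.926 -0.001]
 [ 0.926 -0.378 -0.002]
 [-0.002  0.    -1.   ]] 85.41540622053958 [ 0.35502483  0.78331712 -0.10291945]
```

View pics/top0.png

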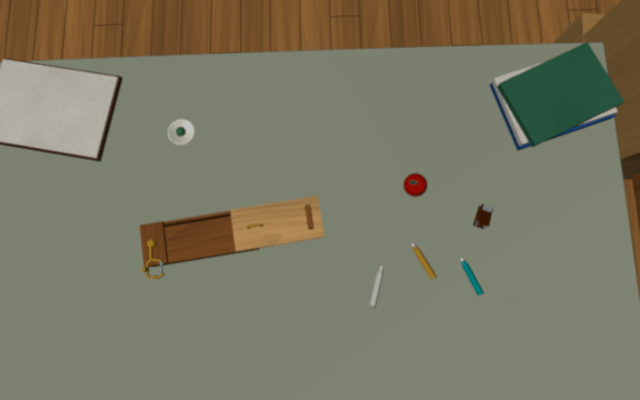

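View pics/side0.png

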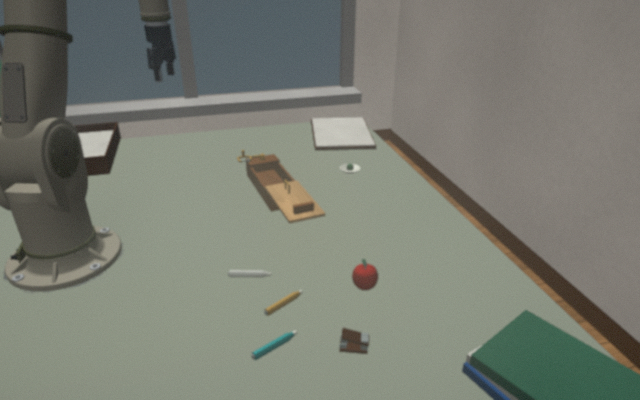

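Top view: the deck is at the left with the pivot near (151,243), the hook ring is at (154,268), the eye at (255,226) and the push block at (309,217). The brass holder is at (424,262); white and teal are look-alikes. The side view shows the same layout. Next I'll zoom and measure.

```bash
cat > h.py <<'E'
import numpy as np,cv2
def load(n): return dict(np.load(n))
def ray(f,uv):
    p=cv2.undistortPoints(np.array([[uv]],float),f["K"],f["distortion"])[0,0]
    return f["orientation"]@np.array([p[0],p[1],1.])
def onz(f,uv,z):
    d=ray(f,uv);o=f["origin"];return o+d*(z-o[2])/d[2]
def tri(fa,ua,fb,ub):
    a,b=ray(fa,ua),ray(fb,ub);oa,ob=fa["origin"],fb["origin"]
    s=np.linalg.lstsq(np.stack([a,-b],1),ob-oa,rcond=None)[0]
    p,q=oa+s[0]*a,ob+s[1]*b;return (p+q)/2,np.linalg.norm(p-q)
def proj(f,P):
    R=f["orientation"];return cv2.projectPoints(np.array(P,float).reshape(-1,3),cv2.Rodrigues(R.T)[0],-R.T@f["origin"],f["K"],f["distortion"])[0][:,0]
def blob(f,lo,hi,x0,y0,x1,y1):
    h=cv2.cvtColor(f["image"],cv2.COLOR_RGB2HSV);m=cv2.inRange(h,np.array(lo),np.array(hi));k=np.zeros_like(m);k[y0:y1,x0:x1]=m[y0:y1,x0:x1];return k
E
python3 - <<'E'
from h import *
t,s=load("top0.npz"),load("side0.npz")
for n,f,b in(("t",t,(400,230,450,290)),("s",s,(258,284,310,320))):
    m=blob(f,(8,120,60),(32,255,255),*b);c=max(cv2.findContours(m,0,2)[0],key=cv2.contourArea)
    M=cv2.moments(c);r=cv2.minAreaRect(c);u=(M["m10"]/M["m00"],M["m01"]/M["m00"])
    print(n,u,r,cv2.boxPoints(r).round(1).tolist(),"z7:",onz(f,u,7).round(1))
    if n=="t":ut=u
    else:print(tri(t,ut,s,u))
    x,y,_=cv2.fitLine(c,2,0,.01,.01)[:3] if 0 else (*cv2.fitLine(c,2,0,.01,.01)[:2].ravel(),0)
    a,b2=onz(f,(u[0]-15*x,u[1]-15*y),7),onz(f,(u[0]+15*x,u[1]+15*y),7);d=b2-a;print("ang",np.degrees(np.arctan2(d[1],d[0])))
A=cv2.resize(t["image"][190:290,130:330],None,fx=4,fy=4,interpolation=2)[:,:,::-1]
B=cv2.resize(s["image"][145:225,230:330],None,fx=2.5,fy=2.5,interpolation=2)
cv2.imwrite("pics/c1.png",A)
C=cv2.resize(s["image"][140:225,230:330],None,fx=7,fy=7,interpolation=2)[:,:,::-1];cv2.imwrite("pics/c2.png",C)
E
```

```text
t (424.0077071290944, 262.64258188824664) ((423.6011657714844, 262.0617980957031), (36.35792922973633, 5.829988479614258), 57.9946174621582) [[411.5, 248.1999969482422], [416.3999938964844, 245.10000610351562], [435.70001220703125, 275.8999938964844], [430.79998779296875, 279.0]] z7: [ 435.6 -280.6    7. ]
ang -149.23841121017634
s (280.8181818181818, 301.48484848484844) ((281.0882263183594, 301.6470642089844), (2.2294814586639404, 28.297269821166992), 59.03623962402344) [[268.3999938964844, 308.0], [292.6000061035156, 293.3999938964844], [293.79998779296875, 295.29998779296875], [269.5, 309.8999938964844]] z7: [ 433.9 -277.3    7. ]
(array([ 434.53045873, -279.94094756,    9.27950146]), np.float64(2.077789107560035))
ang 28.872883491307647
```

View pics/c1.png

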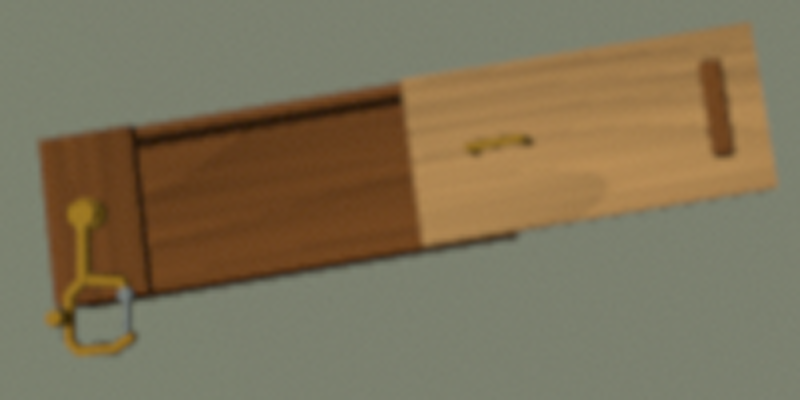

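View pics/c2.png

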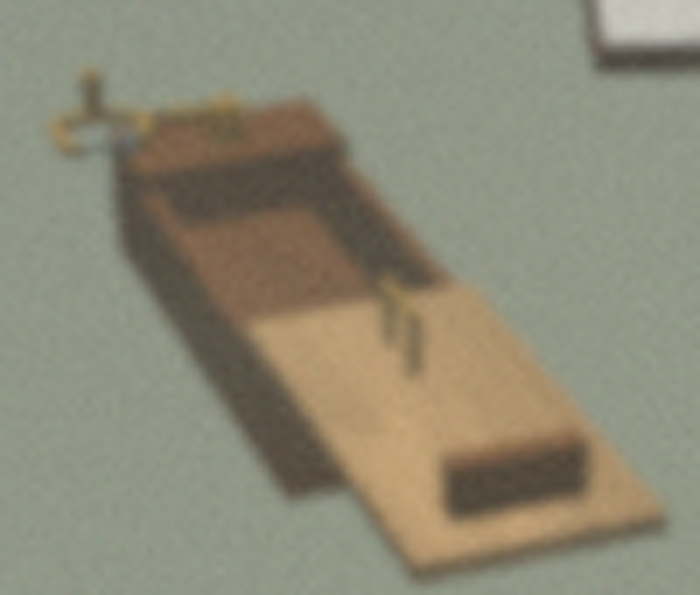

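Crops: deck left edge (40,141)-(55,305), lid corners (402,80),(752,24),(777,186),(422,246), pivot (85,213), stud (57,318), block (711,58)-(722,156), eye bar (470,148)-(530,138). Side: lid corners (665,520),(420,575), stud top (92,75), pivot (230,105).

```bash
python3 - <<'E'
from h import *
t,s=load("top0.npz"),load("side0.npz")
T=lambda x,y:((x+.5)/4-.5+130,(y+.5)/4-.5+190)
S=lambda x,y:((x+.5)/7-.5+230,(y+.5)/7-.5+140)
top={"deckA":((40,141),54),"deckB":((133,128),54),"deckC":((152,292),54),"L1":((402,80),54),"L2":((752,24),54),"L3":((777,186),54),"L4":((422,246),54),"piv":((85,213),69),"stud":((57,318),86),"b1":((711,58),76),"b2":((722,156),76),"e1":((470,148),81),"e2":((530,138),81)}
P={k:onz(t,T(*u),z) for k,(u,z) in top.items()}
for k,p in P.items():print(k,p.round(1))
for k,u in {"L2":(665,520),"L3":(418,577),"L1":(450,283),"L4":(248,320),"stud":(92,72),"piv":(230,103),"deckA":(313,97),"b1":(585,437),"b2":(445,465)}.items():
    print("tri",k,tri(t,T(*top[k][0]),s,S(*u)))
for a,b in(("L1","L2"),("L4","L3"),("deckB","deckA"),("L1","L4"),("L2","L3"),("deckB","deckC"),("b1","b2"),("piv","stud")):
    d=P[b]-P[a];print(a,b,np.linalg.norm(d[:2]).round(1),np.degrees(np.arctan2(d[1],d[0])).round(2))
# least squares: box x=u, y=v with origin c
from scipy.optimize import least_squares
m={"deckA":(45,120),"deckB":(45,70),"deckC":(-45,70),"piv":(0,95)}
def R(a):return np.array([[np.cos(a),-np.sin(a)],[np.sin(a),np.cos(a)]])
def res(q):
    r=[R(q[2])@np.array(v)+q[:2]-P[k][:2] for k,v in m.items()]
    o=q[3];
    for k,v in {"b1":(25,-95-o),"b2":(-25,-95-o)}.items(): r.append(R(q[2])@np.array(v)+q[:2]-P[k][:2])
    r.append(R(q[2])@np.array([0,21-o])+q[:2]-(P["e1"]+P["e2"])[:2]/2)
    return np.ravel(r)
q=least_squares(res,[450,150,0.1,130],loss="soft_l1");print(q.x,np.degrees(q.x[2]));print(res(q.x).reshape(-1,2).round(1).tolist())
E
```

```text
deckA [531.6 331.9  54. ]
deckB [537.2 281.7  54. ]
deckC [449.8 269.   54. ]
L1 [559. 137.  54.]
L2 [583.8 -51.5  54. ]
L3 [496.5 -62.4  54. ]
L4 [470.1 125.9  54. ]
piv [491.2 300.3  69. ]
stud [436.9 306.2  86. ]
b1 [562.6 -29.9  76. ]
b2 [511.1 -34.5  76. ]
e1 [518.4  95.7  81. ]
e2 [522.7  64.5  81. ]
tri L2 (array([583.97000199, -51.37993181,  50.63746684]), np.float64(0.9024749684711267))
tri L3 (array([496.79388494, -62.40607648,  48.42819663]), np.float64(0.23363235558954853))
tri L1 (array([555.05389587, 137.44975099,  54.04574447]), np.float64(7.823522982995807))
tri L4 (array([470.78534386, 125.79024491,  54.1683815 ]), np.float64(1.424801627282703))
tri stud (array([437.15179369, 306.34312967,  85.58287711]), np.float64(0.5661901043866316))
tri piv (array([492.12448912, 300.56483264,  67.98442248]), np.float64(1.6162057840424244))
tri deckA (array([532.35513838, 331.99516455,  53.53189016]), np.float64(1.4023270936680219))
tri b1 (array([562.2305996 , -29.73955016,  74.05176619]), np.float64(1.3872333464455289))
tri b2 (array([511.88448467, -34.43835   ,  72.921308  ]), np.float64(1.064238311493372))
L1 L2 190.1 -82.48
L4 L3 190.2 -82.03
deckB deckA 50.5 96.37
L1 L4 89.6 -172.89
L2 L3 88.1 -172.87
deckB deckC 88.4 -171.73
b1 b2 51.8 -174.97
piv stud 54.7 173.75
[5.03539718e+02 2.06240538e+02 1.37624298e-01 1.46794322e+02] 7.885291424138716
[[0.1, -0.6], [1.3, 0.0], [-0.4, 0.4], [-0.7, 0.1], [-1.1, 0.1], [0.9, -2.2], [0.2, 1.5]]
```

```bash
cat > g.py <<'E'
import sys,numpy as np
from bench import arm
o=arm.get_obs();R=o["eef_rot"];p=o["position"];a=[float(v) for v in sys.argv[1:]]
yaw=np.degrees(np.arctan2(R[1,0],R[0,0]))
print("t",round(o["time"],2),"pos",p.round(1),"yaw",round(yaw,2),"open",round(o["opening"],1),"F",o["wrist_force"].round(1),"q",np.round(o["joint_pos"],0))
for i in range(0,len(a),4):
    d=R.T@(np.array(a[i:i+3])-p)/1000
    print("travel",d.round(4).tolist(),"roll",round(np.radians((yaw-a[i+3]+180)%360-180),3))
E
python3 g.py 400 400 220 30  490 200 180 0; python3 -c "from bench import arm;print(arm.tip_extent)"
```

```text
t 0.1 pos [236.2 578.2 244.4] yaw 67.78 open 85.4 F [ 0.4  0.8 -0.1] q [-71.  22.   1.  79.  -0.  80.  -3.]
travel [-0.103, 0.219, 0.0246] roll 0.659
travel [-0.254, 0.378, 0.0648] roll 1.183
14.0
```

Emit:
drive_tool:
  plan:
    - {"travel": [-0.02,0.038,0],"roll": 0.1,"claw": 0.4}
    - {"travel": [-0.04,0.076,0],"roll": 0.2,"claw": 0.4}
    - {"travel": [-0.06,0.114,0],"roll": 0.3,"claw": 0.4}
    - {"travel": [-0.08,0.15,0.01],"roll": 0.4,"claw": 0.4}
    - {"travel": [-0.105,0.185,0.02],"roll": 0.5,"claw": 0.4}
    - {"travel": [-0.13,0.215,0.03],"roll": 0.6,"claw": 0.4}
    - {"travel": [-0.155,0.245,0.04],"roll": 0.7,"claw": 0.4}
    - {"travel": [-0.18,0.275,0.04],"roll": 0.8,"claw": 0.4}

```text
time: 0.77
position: [421.6, 306.8, 203.1]
eef_rot: [[0.929, 0.369, -0.003], [0.369, -0.929, -0.002], [-0.003, 0.001, -1.0]]
wrist_force: [0.7, 0.2, -0.4]
opening: 50.9
```

```bash
python3 g.py 500 50 180 -10  480 -150 150 -40 437 -279 100 -60
```

```text
t 0.77 pos [421.6 306.8 203.1] yaw 21.68 open 50.9 F [ 0.7  0.2 -0.4] q [-54.  11.  16.  99.  -3.  71. -15.]
travel [-0.022, 0.2676, 0.0234] roll 0.553
travel [-0.1144, 0.446, 0.0539] roll 1.076
travel [-0.2018, 0.55, 0.1043] roll 1.426
```

Emit:
drive_tool:
  plan:
    - {"travel": [0.0,0.04,0],"roll": 0.1,"claw": 0.4}
    - {"travel": [0.0,0.08,0],"roll": 0.2,"claw": 0.4}
    - {"travel": [-0.005,0.12,0],"roll": 0.3,"claw": 0.4}
    - {"travel": [-0.01,0.16,0.01],"roll": 0.4,"claw": 0.4}
    - {"travel": [-0.015,0.2,0.02],"roll": 0.5,"claw": 0.4}
    - {"travel": [-0.02,0.24,0.03],"roll": 0.6,"claw": 0.4}
    - {"travel": [-0.03,0.275,0.03],"roll": 0.7,"claw": 0.4}
    - {"travel": [-0.045,0.31,0.04],"roll": 0.8,"claw": 0.4}

```text
time: 1.43
position: [497.2, 3.1, 166.0]
eef_rot: [[0.912, -0.41, 0.002], [-0.41, -0.912, 0.0], [0.002, -0.001, -1.0]]
wrist_force: [1.6, -0.1, 0.4]
opening: 50.8
```

```bash
python3 g.py 437 -279 100 -60
```

```text
t 1.43 pos [497.2   3.1 166. ] yaw -24.18 open 50.8 F [ 1.6 -0.1  0.4] q [-34.  10.  34. 106.  -6.  66. -22.]
travel [0.0605, 0.282, 0.0659] roll 0.625
```

Emit:
drive_tool:
  plan:
    - {"travel": [0.006,0.04,0],"roll": 0.1,"claw": 0.4}
    - {"travel": [0.015,0.08,0],"roll": 0.2,"claw": 0.4}
    - {"travel": [0.025,0.12,0.01],"roll": 0.3,"claw": 0.4}
    - {"travel": [0.033,0.16,0.02],"roll": 0.4,"claw": 0.4}
    - {"travel": [0.042,0.2,0.03],"roll": 0.5,"claw": 0.4}
    - {"travel": [0.05,0.24,0.04],"roll": 0.6,"claw": 0.4}
    - {"travel": [0.06,0.275,0.05],"roll": 0.625,"claw": 0.4}
    - {"travel": [0.0605,0.282,0.066],"roll": 0.625,"claw": 0.4}

```text
time: 2.1
position: [435.2, -284.9, 100.2]
eef_rot: [[0.496, -0.868, 0.002], [-0.868, -0.496, -0.005], [0.005, 0.001, -1.0]]
wrist_force: [0.1, 0.1, 0.8]
opening: 51.0
```

```bash
python3 g.py 437 -279 40 -60 437 -279 17.5 -60
```

```text
t 2.1 pos [ 435.2 -284.9  100.2] yaw -60.26 open 51.0 F [0.1 0.1 0.8] q [ -9.  21.  47. 107. -17.  59. -15.]
travel [-0.0045, -0.0045, 0.0602] roll -0.005
travel [-0.0046, -0.0046, 0.0827] roll -0.005
```

Emit:
drive_tool:
  plan:
    - {"travel": [0,0,0.03],"roll": 0,"claw": 0.4}
    - {"travel": [0,0,0.05],"roll": 0,"claw": 0.4}
    - {"travel": [0,0,0.05],"roll": 0,"claw": 0.4}

```text
time: 2.35
position: [434.6, -276.1, 45.4]
eef_rot: [[0.504, -0.864, -0.007], [-0.864, -0.504, 0.003], [-0.006, 0.005, -1.0]]
wrist_force: [-0.7, 1.3, -0.3]
opening: 51.2
```

```bash
python3 g.py 437 -279 17 -60; python3 - <<'E'
from bench import vision
import cv2,numpy as np
f=vision.grab_frame("side");np.savez("side1.npz",**f)
cv2.imwrite("pics/s1.png",cv2.resize(f["image"][190:340,190:390],None,fx=3,fy=3,interpolation=2)[:,:,::-1])
E
```

```text
t 2.35 pos [ 434.6 -276.1   45.4] yaw -59.73 open 51.2 F [-0.7  1.3 -0.3] q [ -7.  25.  44. 110. -21.  53. -12.]
travel [0.0039, -0.0007, 0.0284] roll 0.005
```

View pics/s1.png

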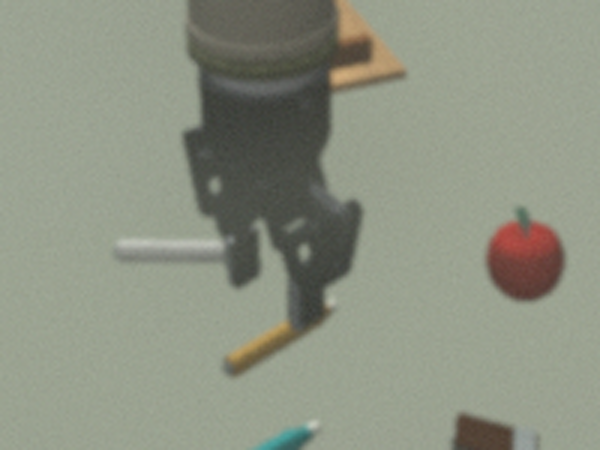

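The jaws straddle the brass holder (its ends at about (230,365) and (330,303)), and the white look-alike is clear of the fingers. Descending and gripping.

Emit:
drive_tool:
  plan:
    - {"travel": [0,0,0.015],"roll": 0,"claw": 0.4}
    - {"travel": [0,0,0.029],"roll": 0,"claw": 0.4}
    - {"travel": [0,0,0.029],"roll": 0,"claw": 0.6}
    - {"travel": [0,0,0.029],"roll": 0,"claw": 0.9}
    - {"travel": [0,0,0.029],"roll": 0,"claw": 1}
    - {"travel": [0,0,0.029],"roll": 0,"claw": 1}
    - {"travel": [0,0,0.029],"roll": 0,"claw": 1}
    - {"travel": [0,0,0.029],"roll": 0,"claw": 1}
  force: 50

```text
time: 3.07
position: [438.3, -277.9, 22.0]
eef_rot: [[0.505, -0.863, 0.002], [-0.863, -0.505, -0.001], [0.002, -0.002, -1.0]]
wrist_force: [-1.7, 1.9, 7.7]
opening: 11.5
```

Only 11.5 mm opening at TCP z 22, so the pads are on the upper bevels. Reopening and going 5 mm lower.

Emit:
drive_tool:
  plan:
    - {"travel": [0,0,0],"roll": 0,"claw": 0.6}
    - {"travel": [0,0,0],"roll": 0,"claw": 0.6}
    - {"travel": [0,0,0.006],"roll": 0,"claw": 0.6}
    - {"travel": [0,0,0.006],"roll": 0,"claw": 0.7}
    - {"travel": [0,0,0.006],"roll": 0,"claw": 1}
    - {"travel": [0,0,0.006],"roll": 0,"claw": 1}
    - {"travel": [0,0,0.006],"roll": 0,"claw": 1}
    - {"travel": [0,0,0.006],"roll": 0,"claw": 1}

```text
time: 3.73
position: [437.7, -277.8, 14.6]
eef_rot: [[0.504, -0.863, 0.001], [-0.863, -0.504, -0.0], [0.001, -0.0, -1.0]]
wrist_force: [-0.0, 0.8, 4.8]
opening: 12.2
```

Emit:
drive_tool:
  plan:
    - {"travel": [0,0,-0.02],"roll": 0,"claw": 1}
    - {"travel": [0,0,-0.05],"roll": 0,"claw": 1}
    - {"travel": [0,0,-0.08],"roll": 0,"claw": 1}
    - {"travel": [0,0,-0.12],"roll": 0,"claw": 1}
    - {"travel": [0,0,-0.15],"roll": 0,"claw": 1}
    - {"travel": [0,0,-0.15],"roll": 0,"claw": 1}
    - {"travel": [0,0,-0.15],"roll": 0,"claw": 1}

```text
time: 4.32
position: [438.2, -277.8, 165.7]
eef_rot: [[0.505, -0.863, 0.003], [-0.863, -0.505, -0.001], [0.002, -0.002, -1.0]]
wrist_force: [-0.1, 0.4, -1.4]
opening: 12.3
```

```bash
python3 g.py 500 30 170 -20 504 201 170 7.8; python3 - <<'E'
from bench import vision
import cv2,numpy as np
f=vision.grab_frame("side");np.savez("side2.npz",**f)
cv2.imwrite("pics/s2.png",cv2.resize(f["image"][140:340,190:390],None,fx=3,fy=3,interpolation=2)[:,:,::-1])
E
```

```text
t 4.32 pos [ 438.2 -277.8  165.7] yaw -59.69 open 12.3 F [-0.1  0.4 -1.4] q [-13.  16.  49. 103. -13.  67. -19.]
travel [-0.2345, -0.2087, -0.0043] roll -0.693
travel [-0.3801, -0.2985, -0.0044] roll -1.178
```

View pics/s2.png

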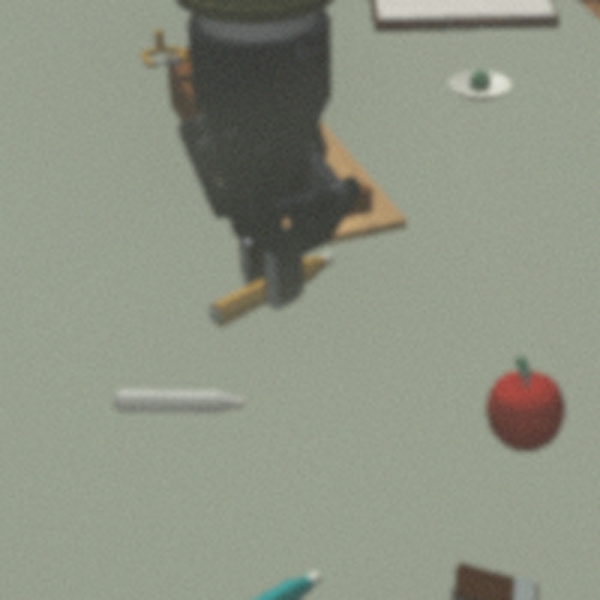

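The holder is held level near its middle (about (270,290)). Carrying it to the box.

Emit:
drive_tool:
  plan:
    - {"travel": [-0.03,-0.027,0],"roll": -0.1,"claw": 1}
    - {"travel": [-0.06,-0.054,0],"roll": -0.2,"claw": 1}
    - {"travel": [-0.09,-0.081,0],"roll": -0.3,"claw": 1}
    - {"travel": [-0.12,-0.108,0],"roll": -0.4,"claw": 1}
    - {"travel": [-0.15,-0.135,0],"roll": -0.5,"claw": 1}
    - {"travel": [-0.18,-0.162,0],"roll": -0.6,"claw": 1}
    - {"travel": [-0.21,-0.188,0],"roll": -0.7,"claw": 1}
    - {"travel": [-0.235,-0.209,0],"roll": -0.8,"claw": 1}

```text
time: 5.03
position: [498.1, 34.4, 162.3]
eef_rot: [[0.973, -0.232, -0.004], [-0.232, -0.973, -0.0], [-0.003, 0.001, -1.0]]
wrist_force: [1.0, 0.4, -0.8]
opening: 12.5
```

```bash
python3 g.py 504 203 165 7.8
```

```text
t 5.03 pos [498.1  34.4 162.3] yaw -13.44 open 12.5 F [ 1.   0.4 -0.8] q [-36.  11.  32. 106.  -6.  65. -15.]
travel [-0.0335, -0.1654, -0.0028] roll -0.371
```

Emit:
drive_tool:
  plan:
    - {"travel": [-0.007,-0.035,0],"roll": -0.08,"claw": 1}
    - {"travel": [-0.014,-0.07,0],"roll": -0.16,"claw": 1}
    - {"travel": [-0.021,-0.105,0],"roll": -0.24,"claw": 1}
    - {"travel": [-0.028,-0.14,0],"roll": -0.32,"claw": 1}
    - {"travel": [-0.033,-0.165,0],"roll": -0.371,"claw": 1}
    - {"travel": [-0.033,-0.165,0],"roll": -0.371,"claw": 1}
    - {"travel": [-0.033,-0.165,0],"roll": -0.371,"claw": 1}

```text
time: 5.62
position: [505.1, 200.5, 161.8]
eef_rot: [[0.991, 0.132, -0.004], [0.132, -0.991, -0.002], [-0.004, 0.001, -1.0]]
wrist_force: [-0.1, -0.3, -0.2]
opening: 12.4
```

```bash
python3 g.py 504 203 60 7.8 504 203 25 7.8; python3 - <<'E'
from bench import vision
import cv2,numpy as np
f=vision.grab_frame("top");g=vision.grab_frame("side")
a=cv2.resize(f["image"][190:290,130:330],None,fx=3,fy=3,interpolation=2);b=cv2.resize(g["image"][100:220,220:340],None,fx=2.5,fy=2.5,interpolation=2)
b=cv2.resize(g["image"][100:220,180:380],None,fx=3,fy=3,interpolation=2)[:300]
cv2.imwrite("pics/p.png",np.vstack([a,b])[:600,:,::-1])
E
```

```text
t 5.62 pos [505.1 200.5 161.8] yaw 7.6 open 12.4 F [-0.1 -0.3 -0.2] q [-45.  16.  24.  99.  -7.  67. -12.]
travel [-0.0003, -0.0028, 0.1018] roll -0.003
travel [-0.0002, -0.0028, 0.1368] roll -0.003
```

View pics/p.png

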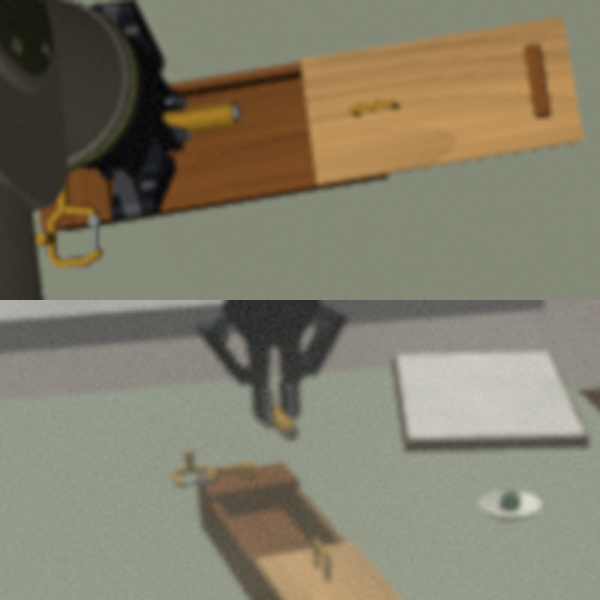

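The holder hangs lengthwise over the open gap (end at (238,113) in the upper half), clear of the hook ring and lid. Lowering.

Emit:
drive_tool:
  plan:
    - {"travel": [-0.0005,-0.001,0.03],"roll": 0,"claw": 1}
    - {"travel": [-0.0005,-0.001,0.06],"roll": 0,"claw": 1}
    - {"travel": [-0.0005,-0.001,0.09],"roll": 0,"claw": 1}
    - {"travel": [-0.0005,-0.001,0.115],"roll": 0,"claw": 1}
    - {"travel": [-0.0005,-0.001,0.125],"roll": 0,"claw": 1}
    - {"travel": [-0.0005,-0.001,0.13],"roll": 0,"claw": 1}
    - {"travel": [-0.0005,-0.001,0.13],"roll": 0,"claw": 1}

```text
time: 6.3
position: [506.0, 198.7, 33.8]
eef_rot: [[0.992, 0.127, -0.001], [0.127, -0.992, -0.001], [-0.001, 0.001, -1.0]]
wrist_force: [-0.1, 0.1, -0.8]
opening: 12.5
```

Emit:
drive_tool:
  plan:
    - {"travel": [0,0,0.006],"roll": 0,"claw": 1}
    - {"travel": [0,0,0.012],"roll": 0,"claw": 1}
    - {"travel": [0,0,0.012],"roll": 0,"claw": 1}
    - {"travel": [0,0,0.012],"roll": 0,"claw": 0.8}
    - {"travel": [0,0,0.012],"roll": 0,"claw": 0.68}
    - {"travel": [0,0,0.012],"roll": 0,"claw": 0.68}
    - {"travel": [0,0,-0.01],"roll": 0,"claw": 0.68}
    - {"travel": [0,0,-0.04],"roll": 0,"claw": 0.68}

```text
time: 6.97
position: [504.3, 199.2, 72.8]
eef_rot: [[0.992, 0.129, -0.004], [0.129, -0.992, -0.003], [-0.005, 0.002, -1.0]]
wrist_force: [0.6, 0.3, 0.6]
opening: 27.3
```

```bash
python3 g.py 506 199 170 7.8 500 50 170 7.8 535 -70 130 97.8
```

```text
t 6.97 pos [504.3 199.2  72.8] yaw 7.4 open 27.3 F [0.6 0.3 0.6] q [-43.  22.  22. 104. -10.  56.  -9.]
travel [0.0012, 0.0006, -0.0972] roll -0.007
travel [-0.0239, 0.1476, -0.0968] roll -0.007
travel [-0.0045, 0.271, -0.0566] roll -1.578
```

Emit:
drive_tool:
  plan:
    - {"travel": [0,0,-0.04],"roll": 0,"claw": 0.7}
    - {"travel": [0,0.02,-0.075],"roll": 0,"claw": 1}
    - {"travel": [-0.0,0.06,-0.08],"roll": 0,"claw": 1}
    - {"travel": [0,0.1,-0.08],"roll": 0,"claw": 1}
    - {"travel": [0,0.14,-0.08],"roll": 0,"claw": 1}
    - {"travel": [0,0.18,-0.08],"roll": 0,"claw": 1}
    - {"travel": [0,0.22,-0.08],"roll": 0,"claw": 1}
    - {"travel": [0.0,0.26,-0.08],"roll": 0,"claw": 1}

```text
time: 7.63
position: [539.7, -59.7, 155.0]
eef_rot: [[0.992, 0.129, 0.001], [0.129, -0.992, 0.0], [0.001, -0.0, -1.0]]
wrist_force: [1.2, 1.3, -1.1]
opening: 0.3
```

```bash
python3 g.py 541.6 -71 76 7.8; python3 - <<'E'
from bench import vision
import cv2,numpy as np
f=vision.grab_frame("top");np.savez("top3.npz",**f)
cv2.imwrite("pics/t3.png",cv2.resize(f["image"][180:300,130:350],None,fx=3,fy=3,interpolation=2)[:,:,::-1])
E
```

```text
t 7.63 pos [539.7 -59.7 155. ] yaw 7.42 open 0.3 F [ 1.2  1.3 -1.1] q [-24.  17.  32. 100. -10.  66.  19.]
travel [0.0003, 0.0115, 0.079] roll -0.007
```

View pics/t3.png

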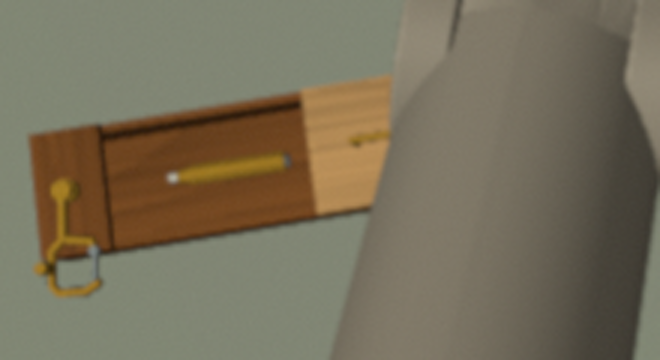

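The holder lies flat in the box along its length, (170,178) to (290,160). Going down behind the push block.

Emit:
drive_tool:
  plan:
    - {"travel": [0,0.018,0.0],"roll": 0,"claw": 1}
    - {"travel": [0,0.018,0.02],"roll": 0,"claw": 1}
    - {"travel": [0,0.018,0.05],"roll": 0,"claw": 1}
    - {"travel": [0,0.018,0.075],"roll": -0.007,"claw": 1}
    - {"travel": [0,0.018,0.078],"roll": -0.007,"claw": 1}
    - {"travel": [0,0.018,0.078],"roll": -0.007,"claw": 1}

```text
time: 8.18
position: [540.8, -75.5, 75.4]
eef_rot: [[0.991, 0.136, -0.003], [0.136, -0.991, -0.0], [-0.003, -0.0, -1.0]]
wrist_force: [0.4, 0.5, 0.6]
opening: 0.1
```

```bash
cat > b.py <<'E'
# tool pose in box frame
import numpy as np
from bench import arm
o=arm.get_obs();a=np.radians(7.8);c=np.array([503.5,206.2])
d=o["position"][:2]-c;print("box xy",np.round([np.cos(a)*d[0]+np.sin(a)*d[1],-np.sin(a)*d[0]+np.cos(a)*d[1]],1),"z",o["position"][2].round(1),"F",o["wrist_force"].round(1))
E
python3 b.py; python3 g.py 541.6 -71 76 7.8 519.6 91 76 7.8
```

```text
box xy [  -1.3 -284.2] z 75.4 F [0.4 0.5 0.6]
t 8.18 pos [540.8 -75.5  75.4] yaw 7.79 open 0.1 F [0.4 0.5 0.6] q [-20.  23.  31. 104. -14.  57.  24.]
travel [0.0014, -0.0044, -0.0006] roll -0.0
travel [0.0015, -0.1679, -0.0006] roll -0.0
```

Emit:
drive_tool:
  plan:
    - {"travel": [0.001,-0.018,0],"roll": 0,"claw": 1}
    - {"travel": [0.001,-0.034,0],"roll": 0,"claw": 1}
    - {"travel": [0.001,-0.05,0],"roll": 0,"claw": 1}
    - {"travel": [0.001,-0.066,0],"roll": 0,"claw": 1}
    - {"travel": [0.001,-0.084,0],"roll": 0,"claw": 1}
    - {"travel": [0.001,-0.102,0],"roll": 0,"claw": 1}
    - {"travel": [0.001,-0.12,0],"roll": 0,"claw": 1}
    - {"travel": [0.001,-0.138,0],"roll": 0,"claw": 1}

```text
time: 8.85
position: [525.4, 59.7, 78.5]
eef_rot: [[0.991, 0.133, 0.003], [0.133, -0.991, -0.002], [0.003, 0.002, -1.0]]
wrist_force: [1.2, -6.2, -1.6]
opening: 0.1
```

```bash
python3 b.py
```

```text
box xy [   1.8 -148.1] z 78.5 F [ 1.2 -6.2 -1.6]
```

Emit:
drive_tool:
  plan:
    - {"travel": [0,-0.012,0.003],"roll": 0,"claw": 1}
    - {"travel": [0,-0.022,0.003],"roll": 0,"claw": 1}
    - {"travel": [0,-0.028,0.003],"roll": 0,"claw": 1}
    - {"travel": [0,-0.033,0.003],"roll": 0,"claw": 1}
    - {"travel": [0,-0.036,0.003],"roll": 0,"claw": 1}
    - {"travel": [0,-0.038,0.003],"roll": 0,"claw": 1}

```text
time: 9.35
position: [520.8, 97.8, 75.6]
eef_rot: [[0.991, 0.134, 0.004], [0.134, -0.991, -0.001], [0.004, 0.001, -1.0]]
wrist_force: [1.9, -6.4, 1.7]
opening: 0.1
```

```bash
python3 b.py
```

```text
box xy [   2.4 -109.8] z 75.6 F [ 1.9 -6.4  1.7]
```

Emit:
drive_tool:
  plan:
    - {"travel": [0,-0.002,0],"roll": 0,"claw": 1}
    - {"travel": [0,-0.004,0],"roll": 0,"claw": 1}
    - {"travel": [0,-0.006,0],"roll": 0,"claw": 1}
    - {"travel": [0,-0.006,0],"roll": 0,"claw": 1}

```text
time: 9.68
position: [520.5, 99.3, 75.6]
eef_rot: [[0.991, 0.13, 0.004], [0.13, -0.991, -0.005], [0.003, 0.005, -1.0]]
wrist_force: [1.8, -15.9, 3.1]
opening: 0.2
```

```bash
python3 b.py
```

```text
box xy [   2.4 -108.2] z 75.6 F [  1.8 -15.9   3.1]
```

Emit:
drive_tool:
  plan:
    - {"travel": [0,0.01,0],"roll": 0,"claw": 1}
    - {"travel": [0,0.03,0],"roll": 0,"claw": 1}
    - {"travel": [0,0.03,-0.03],"roll": 0,"claw": 1}
    - {"travel": [0,0.03,-0.07],"roll": 0,"claw": 1}
    - {"travel": [0,0.03,-0.09],"roll": 0,"claw": 1}
    - {"travel": [0,0.03,-0.09],"roll": 0,"claw": 1}

```text
time: 10.18
position: [525.8, 75.4, 170.2]
eef_rot: [[0.991, 0.135, 0.01], [0.135, -0.991, 0.004], [0.01, -0.002, -1.0]]
wrist_force: [0.5, -0.5, -0.2]
opening: -0.2
```

```bash
python3 - <<'E'
from bench import vision
import cv2,numpy as np
f=vision.grab_frame("top");np.savez("top4.npz",**f);g=vision.grab_frame("side");np.savez("side4.npz",**g)
a=cv2.resize(f["image"][205:285,130:250],None,fx=5,fy=5,interpolation=2)
b=cv2.resize(g["image"][140:210,225:385],None,fx=3.75,fy=3.75,interpolation=2)[:200]
cv2.imwrite("pics/t4.png",np.vstack([a,b])[:,:,::-1])
E
```

```text
(no output)
```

View pics/t4.png

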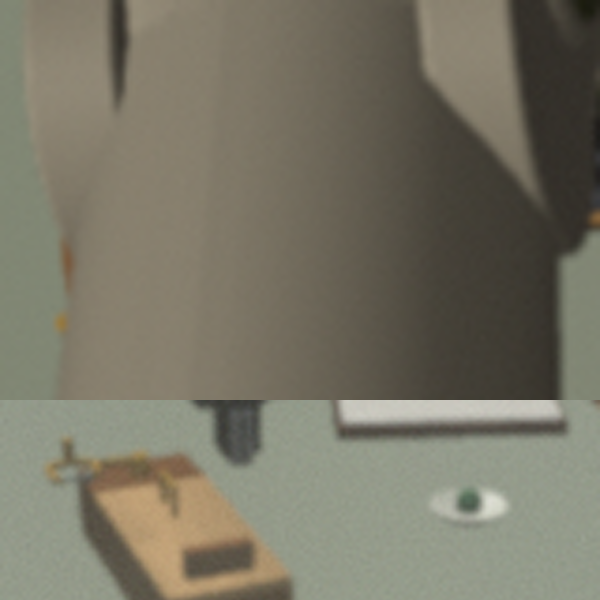

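The side view shows the lid meeting the deck, with the hook still out (stud at (67,445)). Moving behind the stud.

```bash
python3 g.py 435.5 332 150 3.2
```

```text
t 10.28 pos [523.4  75.4 165.5] yaw 7.81 open -0.5 F [-0.  -0.8 -1.5] q [-37.  14.  29. 102.  -8.  66.   3.]
travel [-0.0522, -0.2661, 0.0157] roll 0.08
```

Emit:
drive_tool:
  plan:
    - {"travel": [-0.007,-0.035,0],"roll": 0,"claw": 1}
    - {"travel": [-0.014,-0.07,0],"roll": 0,"claw": 1}
    - {"travel": [-0.021,-0.105,0],"roll": 0.02,"claw": 1}
    - {"travel": [-0.028,-0.14,0],"roll": 0.04,"claw": 1}
    - {"travel": [-0.035,-0.175,0],"roll": 0.06,"claw": 1}
    - {"travel": [-0.042,-0.21,0],"roll": 0.08,"claw": 1}
    - {"travel": [-0.049,-0.245,0],"roll": 0.08,"claw": 1}
    - {"travel": [-0.053,-0.267,0.01],"roll": 0.08,"claw": 1}

```text
time: 10.95
position: [431.5, 336.9, 154.1]
eef_rot: [[0.998, 0.06, 0.0], [0.06, -0.998, 0.003], [0.0, -0.003, -1.0]]
wrist_force: [0.8, -0.3, 0.4]
opening: 0.2
```

```bash
python3 g.py 435.5 332 100 3.2 435.5 332 85 3.2
```

```text
t 10.95 pos [431.5 336.9 154.1] yaw 3.45 open 0.2 F [ 0.8 -0.3  0.4] q [-58.  16.  20.  99.  -6.  65. -33.]
travel [0.0037, 0.0053, 0.0541] roll 0.004
travel [0.0037, 0.0054, 0.0691] roll 0.004
```

Emit:
drive_tool:
  plan:
    - {"travel": [0.002,0.0,0.025],"roll": 0,"claw": 1}
    - {"travel": [0.002,0,0.05],"roll": 0,"claw": 1}
    - {"travel": [0.002,0,0.066],"roll": 0,"claw": 1}
    - {"travel": [0.002,0,0.066],"roll": 0,"claw": 1}
    - {"travel": [0.002,0,0.066],"roll": 0,"claw": 1}

```text
time: 11.37
position: [434.7, 331.8, 86.3]
eef_rot: [[0.998, 0.056, -0.002], [0.056, -0.998, -0.002], [-0.002, 0.002, -1.0]]
wrist_force: [0.1, -0.1, 0.9]
opening: -0.0
```

```bash
cat > k.py <<'E'
# arc waypoints: hook angles (deg) and normal gap -> travel/roll
import sys,numpy as np
from bench import arm
o=arm.get_obs();R=o["eef_rot"];p=o["position"];yaw=np.degrees(np.arctan2(R[1,0],R[0,0]))
z=float(sys.argv[1]);off=float(sys.argv[2]);piv=np.array([491.2,300.4])
print(p.round(1),round(yaw,1),o["wrist_force"].round(1))
for a in sys.argv[3:]:
    a=float(a);u=np.radians(-82.2+a);n=u+np.pi/2
    xy=piv+54*np.array([np.cos(u),np.sin(u)])-off*np.array([np.cos(n),np.sin(n)])
    print(a,(R.T@(np.append(xy,z)-p)/1000).round(4).tolist(),round(np.radians(yaw-(a+97.8)),3))
# present angle implied
d=p[:2]-piv;print("r",np.linalg.norm(d).round(1),"implied hook", np.degrees(np.arctan2(d[1],d[0])+np.arctan2(off,54)).round(1)+82.2)
E
python3 k.py 85 24.5 -94 -88 -82 -76 -70 -64 -58 -52
```

```text
[434.7 331.8  86.3] 3.2 [ 0.1 -0.1  0.9]
-94.0 [0.0004, 0.0106, 0.0013] -0.01
-88.0 [-0.0018, 0.0164, 0.0013] -0.115
-82.0 [-0.0034, 0.0224, 0.0014] -0.22
-76.0 [-0.0043, 0.0285, 0.0014] -0.324
-70.0 [-0.0046, 0.0347, 0.0014] -0.429
-64.0 [-0.0043, 0.0409, 0.0014] -0.534
-58.0 [-0.0033, 0.047, 0.0014] -0.639
-52.0 [-0.0017, 0.053, 0.0014] -0.743
r 64.7 implied hook 257.6
```

Emit:
drive_tool:
  plan:
    - {"travel": [0.0004,0.0106,0.001],"roll": -0.01,"claw": 1}
    - {"travel": [-0.0018,0.0164,0.001],"roll": -0.115,"claw": 1}
    - {"travel": [-0.0034,0.0224,0.001],"roll": -0.22,"claw": 1}
    - {"travel": [-0.0043,0.0285,0.001],"roll": -0.324,"claw": 1}
    - {"travel": [-0.0046,0.0347,0.001],"roll": -0.429,"claw": 1}
    - {"travel": [-0.0043,0.0409,0.001],"roll": -0.534,"claw": 1}
    - {"travel": [-0.0033,0.047,0.001],"roll": -0.639,"claw": 1}
    - {"travel": [-0.0017,0.053,0.001],"roll": -0.743,"claw": 1}

```text
time: 12.03
position: [437.6, 279.9, 88.2]
eef_rot: [[0.694, 0.72, 0.002], [0.72, -0.694, 0.002], [0.003, -0.0, -1.0]]
wrist_force: [0.4, 1.1, 0.1]
opening: -0.5
```

```bash
python3 k.py 85 24.5 -52 -46 -40 -35 -30 -25 -20 -16 -12 -8 -4 0; python3 - <<'E'
from bench import vision
import cv2,numpy as np
f=vision.grab_frame("top");g=vision.grab_frame("side");np.savez("side5.npz",**g)
b=cv2.resize(g["image"][130:190,220:320],None,fx=6,fy=6,interpolation=2)
cv2.imwrite("pics/s5.png",b[:,:,::-1])
E
```

```text
[437.6 279.9  88.2] 46.1 [0.4 1.1 0.1]
-52.0 [-0.0019, -0.0004, 0.0032] 0.005
-46.0 [-0.0042, 0.0054, 0.0031] -0.1
-40.0 [-0.0059, 0.0114, 0.0031] -0.205
-35.0 [-0.0068, 0.0164, 0.0031] -0.292
-30.0 [-0.0073, 0.0216, 0.0031] -0.379
-25.0 [-0.0073, 0.0268, 0.0031] -0.466
-20.0 [-0.0068, 0.0319, 0.0031] -0.554
-16.0 [-0.0062, 0.036, 0.0031] -0.623
-12.0 [-0.0052, 0.04, 0.0031] -0.693
-8.0 [-0.004, 0.044, 0.0031] -0.763
-4.0 [-0.0025, 0.0478, 0.0031] -0.833
0.0 [-0.0007, 0.0516, 0.0032] -0.903
r 57.4 implied hook -52.39999999999999
```

View pics/s5.png

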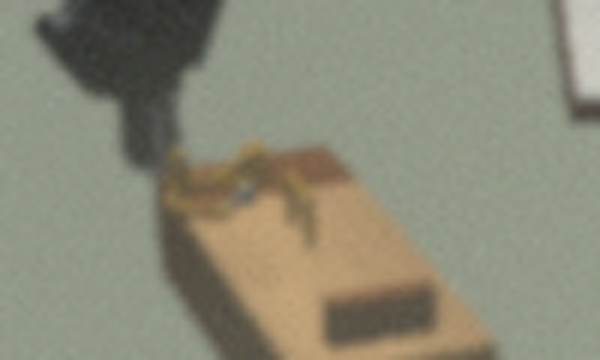

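The hook has swung along: the stud at (175,155) is against the fingers, and the ring is coming round over the box. Continuing.

Emit:
drive_tool:
  plan:
    - {"travel": [-0.0042,0.0054,0.002],"roll": -0.1,"claw": 1}
    - {"travel": [-0.0059,0.0114,0.002],"roll": -0.205,"claw": 1}
    - {"travel": [-0.0068,0.0164,0.002],"roll": -0.292,"claw": 1}
    - {"travel": [-0.0073,0.0216,0.002],"roll": -0.379,"claw": 1}
    - {"travel": [-0.0073,0.0268,0.002],"roll": -0.466,"claw": 1}
    - {"travel": [-0.0068,0.0319,0.002],"roll": -0.554,"claw": 1}

```text
time: 12.63
position: [453.9, 253.8, 85.2]
eef_rot: [[0.215, 0.977, -0.001], [0.977, -0.215, 0.002], [0.001, -0.002, -1.0]]
wrist_force: [-7.0, 3.5, 3.5]
opening: -0.0
```

```bash
python3 k.py 85 24.5 -20 -16 -12 -8 -4 0 2
```

```text
[453.9 253.8  85.2] 77.6 [-7.   3.5  3.5]
-20.0 [-0.0006, 0.0021, 0.0002] -0.003
-16.0 [-0.0021, 0.0059, 0.0002] -0.073
-12.0 [-0.0034, 0.0098, 0.0002] -0.143
-8.0 [-0.0045, 0.0138, 0.0001] -0.213
-4.0 [-0.0052, 0.0179, 0.0001] -0.283
0.0 [-0.0056, 0.022, 0.0001] -0.353
2.0 [-0.0058, 0.0241, 0.0001] -0.387
r 59.7 implied hook -22.0
```

Emit:
drive_tool:
  plan:
    - {"travel": [-0.0015,0.0038,0],"roll": -0.07,"claw": 1}
    - {"travel": [-0.0028,0.0077,0],"roll": -0.14,"claw": 1}
    - {"travel": [-0.0039,0.0117,0],"roll": -0.21,"claw": 1}
    - {"travel": [-0.0046,0.0158,0],"roll": -0.28,"claw": 1}
    - {"travel": [-0.005,0.02,0],"roll": -0.35,"claw": 1}
    - {"travel": [-0.005,0.02,0],"roll": -0.35,"claw": 1}

```text
time: 13.13
position: [474.4, 243.3, 85.3]
eef_rot: [[-0.131, 0.991, 0.001], [0.991, 0.131, 0.001], [0.0, 0.001, -1.0]]
wrist_force: [0.0, 0.4, -0.6]
opening: 0.2
```

```bash
python3 k.py 85 24.5 0 2
```

```text
[474.4 243.3  85.3] 97.5 [ 0.   0.4 -0.6]
0.0 [0.0003, -0.0001, 0.0003] -0.005
2.0 [-0.0005, 0.0018, 0.0003] -0.04
r 59.5 implied hook 0.20000000000000284
```

Emit:
drive_tool:
  plan:
    - {"travel": [0,0.001,0],"roll": 0,"claw": 1}
    - {"travel": [0,0.002,0],"roll": 0,"claw": 1}
    - {"travel": [0,0.003,0],"roll": 0,"claw": 1}
    - {"travel": [0,0.004,0],"roll": 0,"claw": 1}
    - {"travel": [0,0.004,0],"roll": 0,"claw": 1}

```text
time: 13.55
position: [475.5, 243.8, 84.1]
eef_rot: [[-0.131, 0.991, -0.004], [0.991, 0.131, -0.001], [-0.0, -0.004, -1.0]]
wrist_force: [-7.1, -1.6, 5.6]
opening: 0.0
```

```bash
python3 k.py 85 24.5 0
```

```text
[475.5 243.8  84.1] 97.5 [-7.1 -1.6  5.6]
0.0 [-0.0, -0.0013, -0.0009] -0.005
r 58.8 implied hook 1.1000000000000085
```

Emit:
drive_tool:
  plan:
    - {"travel": [0,-0.015,0],"roll": 0,"claw": 1}
    - {"travel": [0,-0.035,0],"roll": 0,"claw": 1}
    - {"travel": [0,-0.035,-0.035],"roll": 0,"claw": 1}
    - {"travel": [0,-0.035,-0.07],"roll": 0,"claw": 1}
    - {"travel": [0,-0.035,-0.08],"roll": 0.1,"claw": 1}
    - {"travel": [0,-0.035,-0.08],"roll": 0.2,"claw": 1}

```text
time: 14.05
position: [444.6, 240.3, 168.4]
eef_rot: [[0.074, 0.997, 0.006], [0.997, -0.074, 0.004], [0.005, 0.006, -1.0]]
wrist_force: [-0.5, 0.8, -0.5]
opening: -0.0
```

```bash
python3 g.py 511.6 147 155 7.8; python3 - <<'E'
from bench import vision
import cv2,numpy as np
g=vision.grab_frame("side");np.savez("side6.npz",**g);f=vision.grab_frame("top");np.savez("top6.npz",**f)
b=cv2.resize(g["image"][140:185,230:320],None,fx=8,fy=8,interpolation=2)[:360,:600]
a=cv2.resize(f["image"][200:280,130:280],None,fx=4,fy=4,interpolation=2)[:240]
cv2.imwrite("pics/s6.png",np.vstack([b,a])[:,:,::-1])
E
```

```text
t 14.05 pos [444.6 240.3 168.4] yaw 85.76 open -0.0 F [-0.5  0.8 -0.5] q [-39.  10.   8. 104.  -2.  66.  55.]
travel [-0.0882, 0.0737, 0.0134] roll 1.361
```

View pics/s6.png

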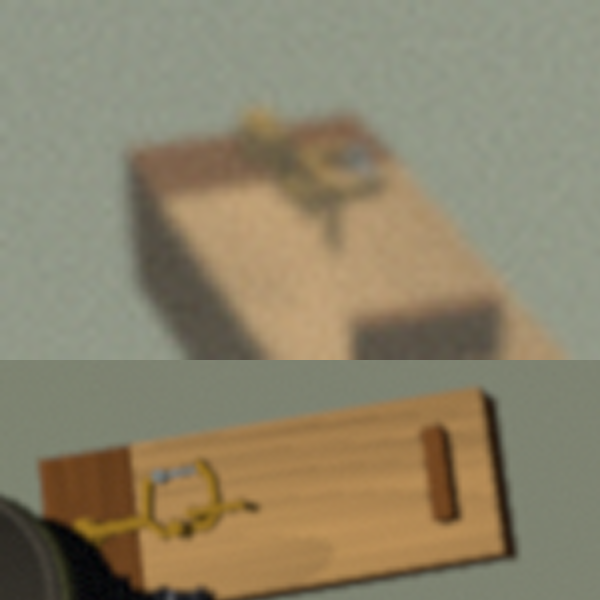

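Upper (side) and lower (top): the bow surrounds the eye's leg, and the grey gate lies straight across the mouth ((152,478)-(205,462) in the lower half), so it has snapped shut. The lid is flush with the deck. Now the hold check.

```bash
python3 g.py 511 152 165 97.8 511 152 76 97.8
```

```text
t 14.15 pos [443.1 239.5 165.3] yaw 85.92 open 0.0 F [ 0.6 -0.9  0.3] q [-39.  10.   8. 104.  -2.  66.  55.]
travel [-0.0824, 0.074, 0.0003] roll -0.207
travel [-0.0825, 0.0738, 0.0893] roll -0.207
```

Emit:
drive_tool:
  plan:
    - {"travel": [-0.025,0.022,0],"roll": -0.07,"claw": 1}
    - {"travel": [-0.05,0.045,0],"roll": -0.14,"claw": 1}
    - {"travel": [-0.075,0.068,0],"roll": -0.207,"claw": 1}
    - {"travel": [-0.0825,0.074,0],"roll": -0.207,"claw": 1}
    - {"travel": [-0.0825,0.074,0.02],"roll": -0.207,"claw": 1}
    - {"travel": [-0.0825,0.074,0.05],"roll": -0.207,"claw": 1}
    - {"travel": [-0.0825,0.074,0.075],"roll": -0.207,"claw": 1}
    - {"travel": [-0.0825,0.074,0.075],"roll": -0.207,"claw": 1}

```text
time: 14.82
position: [507.1, 150.6, 83.8]
eef_rot: [[-0.14, 0.99, -0.009], [0.99, 0.14, -0.004], [-0.002, -0.009, -1.0]]
wrist_force: [-1.8, 0.2, -0.4]
opening: 0.1
```

```bash
python3 b.py; python3 g.py 511 152 76 97.8
```

```text
box xy [ -4.  -55.5] z 83.8 F [-1.8  0.2 -0.4]
t 14.82 pos [507.1 150.6  83.8] yaw 98.07 open 0.1 F [-1.8  0.2 -0.4] q [-29.  19.  11. 105.  -4.  57.  82.]
travel [0.0008, 0.0041, 0.0078] roll 0.005
```

Emit:
drive_tool:
  plan:
    - {"travel": [0,0.002,0.008],"roll": 0,"claw": 1}
    - {"travel": [-0.008,0.002,0.008],"roll": 0,"claw": 1}
    - {"travel": [-0.014,0.002,0.008],"roll": 0,"claw": 1}
    - {"travel": [-0.018,0.002,0.008],"roll": 0,"claw": 1}
    - {"travel": [-0.02,0.002,0.008],"roll": 0,"claw": 1}
    - {"travel": [-0.022,0.002,0.008],"roll": 0,"claw": 1}

```text
time: 15.32
position: [516.6, 131.6, 82.6]
eef_rot: [[-0.14, 0.99, 0.002], [0.99, 0.14, 0.003], [0.002, 0.002, -1.0]]
wrist_force: [0.7, 6.6, 0.5]
opening: 0.0
```

```bash
python3 b.py
```

```text
box xy [  2.9 -75.7] z 82.6 F [0.7 6.6 0.5]
```

Emit:
drive_tool:
  plan:
    - {"travel": [-0.002,0,0.003],"roll": 0,"claw": 1}
    - {"travel": [-0.003,0,0.003],"roll": 0,"claw": 1}
    - {"travel": [-0.004,0,0.003],"roll": 0,"claw": 1}
    - {"travel": [-0.005,0,0.003],"roll": 0,"claw": 1}

```text
time: 15.65
position: [517.8, 128.1, 80.4]
eef_rot: [[-0.141, 0.99, 0.003], [0.99, 0.141, 0.004], [0.004, 0.004, -1.0]]
wrist_force: [-2.7, 9.9, 4.4]
opening: -0.1
```

```bash
python3 b.py
```

```text
box xy [  3.5 -79.3] z 80.4 F [-2.7  9.9  4.4]
```

Emit:
drive_tool:
  plan:
    - {"travel": [-0.001,0,0],"roll": 0,"claw": 1}
    - {"travel": [-0.002,0,0],"roll": 0,"claw": 1}
    - {"travel": [-0.003,0,0],"roll": 0,"claw": 1}
    - {"travel": [-0.003,0,0],"roll": 0,"claw": 1}

```text
time: 15.98
position: [517.8, 127.6, 80.4]
eef_rot: [[-0.143, 0.99, 0.003], [0.99, 0.143, 0.007], [0.006, 0.004, -1.0]]
wrist_force: [-2.4, 13.8, 4.6]
opening: -0.2
```

```bash
python3 b.py
```

```text
box xy [  3.5 -79.8] z 80.4 F [-2.4 13.8  4.6]
```

Emit:
drive_tool:
  plan:
    - {"travel": [-0.002,0,0],"roll": 0,"claw": 1}
    - {"travel": [-0.004,0,0],"roll": 0,"claw": 1}
    - {"travel": [-0.004,0,0],"roll": 0,"claw": 1}

```text
time: 16.23
position: [517.9, 126.8, 80.5]
eef_rot: [[-0.146, 0.989, 0.003], [0.989, 0.146, 0.01], [0.009, 0.004, -1.0]]
wrist_force: [-2.3, 22.7, 2.9]
opening: -0.1
```

```bash
python3 b.py
```

```text
box xy [  3.4 -80.6] z 80.5 F [-2.3 22.7  2.9]
```

The lid is held: 22.7 N with hardly any more motion. Retreating.

Emit:
drive_tool:
  plan:
    - {"travel": [0.015,0,0],"roll": 0,"claw": 1}
    - {"travel": [0.03,0,0],"roll": 0,"claw": 1}
    - {"travel": [0.03,0,-0.04],"roll": 0,"claw": 1}
    - {"travel": [0.03,0,-0.08],"roll": 0,"claw": 1}
    - {"travel": [0.03,-0.03,-0.1],"roll": 0,"claw": 1}
    - {"travel": [0.03,-0.07,-0.1],"roll": 0,"claw": 1}
    - {"travel": [0.03,-0.07,-0.1],"roll": 0,"claw": 1}
    - {"travel": [0.03,-0.07,-0.1],"roll": 0,"claw": 1}

```text
time: 16.9
position: [442.6, 137.8, 179.2]
eef_rot: [[-0.139, 0.99, 0.001], [0.99, 0.139, 0.001], [0.001, 0.001, -1.0]]
wrist_force: [0.7, 0.3, -0.4]
opening: -0.1
```

```bash
python3 b.py; python3 - <<'E'
from bench import vision
import cv2,numpy as np
f=vision.grab_frame("top");g=vision.grab_frame("side")
b=cv2.resize(g["image"][140:210,230:330],None,fx=6,fy=6,interpolation=2)[:340]
a=cv2.resize(f["image"][200:265,130:280],None,fx=4,fy=4,interpolation=2)
cv2.imwrite("pics/z.png",np.vstack([b,a])[:600,:,::-1])
E
```

```text
box xy [-69.6 -59.5] z 179.2 F [ 0.7  0.3 -0.4]
```

View pics/z.png

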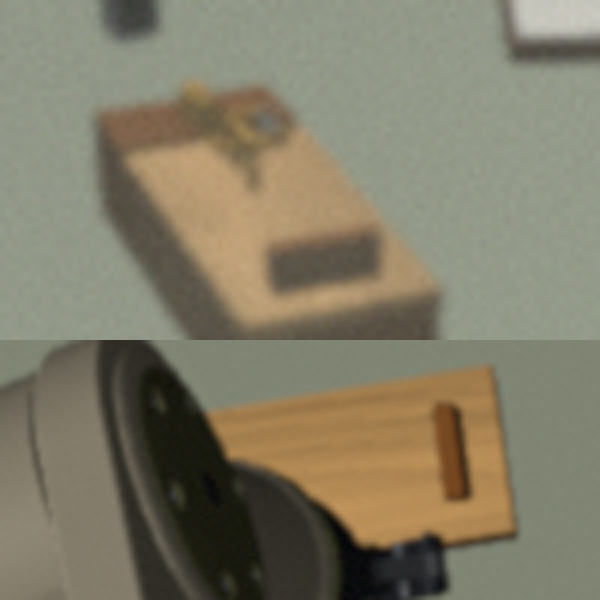

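The lid has shifted about 3 px (roughly 5–6 mm, the expected play), the hook is still over the eye, and the robot is clear. Handing in.

```bash
python3 -c "from bench import arm;print(arm.hand_in())"
```

```text
the job is handed in; nothing more can be done
None
```

I did every step of the task and handed the job in at about 17 s of the 67 s allowed. No verdict came back.

- **Chalk holder:** The brass one lies flat along the box's length; a top view confirmed this before the lid closed. The first grip caught its upper bevels, so I reopened and took it about 7 mm lower. The fingers read 12.3 mm on the nominally 14 mm bar, but it stayed level.
- **Lid:** I pushed it until the force rose to 16 N with almost no further movement. The side view showed it meeting the deck.
- **Hook:** I swung it round by its stud. The push took about 8 N at the gate, dropped to zero, then met the hook's stop. Pictures from both cameras showed the gate lying straight across the mouth with the eye's leg inside the bow.
- **Hold check:** Pushing the lid in its opening direction, the force rose to 23 N while it moved less than 1 mm more. The lid then stood about 5–6 mm open, within the play the hook leaves.

**Last look:** The side view showed the hook still over the eye and the gripper clear of everything. The arm hid the hook from the top camera, so the gate was last seen clearly shut before the hold check. I never moved near the staple remover, apple or marble, but I did not measure their positions again at the end.

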